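# Make up two optics kits

## Robot

A 6-joint arm with a two-finger parallel gripper is mounted at the origin on the work surface. World frame = base frame: x ahead of the robot, y to its left, z up, the work surface at z = 0. Lengths are in mm, angles in degrees, forces in N, time in s.
With the tool pointing down it reaches from about 300 to 950 mm from the base axis. Payload 3.1 kg.
Tool frame: the origin (TCP) lies between the finger pads; the fingertips stand 25 mm ahead of it and the grasp point (between the pads) lies 6 mm ahead of it; z points along the fingers, y is the line along which they close (so a half turn about z gives the same grasp; the last joint's range is limited). The gripper opens to 85 mm and grips with 20 to 120 N. Pads are 22 mm wide; open, the fingers measure 114 mm over their backs; the gripper's body (76 mm by 85 mm) begins 54 mm behind the grasp point. The pads swing forward as they close: fully open they stand 13 mm farther back than shut.
Start: joints at [-77.962, 17.653, 93.61, -0, 68.738, -3.994], TCP at [172.575, -600.708, 256.272] pointing down, gripper open.
Joint ranges: [-175.34, 175.34], [-45.06, 112.39], [2.9, 150.54], [-68.45, 248.45], [3.09, 151.38], [-168.51, 168.51]. Speed limits (degrees/s): [159.86, 159.86, 180, 180, 180, 180].

## Interface

Orientations are given as a 3x3 rotation matrix whose columns are the frame's x, y, z axes.
In Python, from bench import manip, get_image, calibration, spotter gives the robot as it stands.
- The arm moves only by the shell command python3 -m crank 'ROWS' [FORCE]. ROWS is JSON, a list that holds one entry, the list of rows, each a list of 7 numbers: the closure, from 0 (fully open) to 1 (shut), then the shift along the world's x, y, z in mm, then the turn, a rotation vector about the world's x, y, z in rad. In form: [[[grip, dx, dy, dz, wx, wy, wz], ...]]. A call has 1 to 10 rows; each row is the pose to reach, as a shift and turn from the pose commanded when the call began; what a row does not reach only later rows make up. A row lasts 1/10 s, in which the tool goes at most 50 mm and 8.59 degrees, less where a joint would pass 70% of its speed; a pose out of reach is approached as far as the arm can. A call with a gripper value outside its range is refused whole. The fingers move at their own pace and stop on an object; FORCE is the grip in N (left out, the last holds). Time passes only in rows, so rows that repeat a pose let the fingers close. It gives the time, the measured TCP pose, the force, the opening and the grip force at its end, in the units of the state.
- manip.get_state(): the state, without advancing time (a new reading comes with each control period).
- get_image(name): name is "side" or "top" or "wrist"; returns (picture, depth): 480x640x3 uint8, blue, green, red; 480x640 float32, mm along the optical axis (not along the pixel's ray), 0 where there is no reading.
- calibration(name): a dict with "fx", "fy", "cx", "cy" (pixels), "cam_to_world" (4x4, takes a point from camera to world coordinates); the wrist camera has in their place "hand_eye" (4x4, takes a point from camera to tool coordinates, whose origin is the TCP and whose axes are the flange's). Camera axes: x right, y down, z forward; pixel columns grow to the right and rows downward; lengths in mm; the calibration is good to about 2 mm. A picture is of the moment at which its call begins: read the wrist's pose just before it. calibration takes no time and is no camera call.
- manip.finish_job(): hands the job in; it is judged then, once.
Trained networks look in the newest picture that a camera, given by its name, has taken for a name from the list of things; names that differ only in an ending like _2 or _b are one class to them, and where a whole thing is asked for, a point or a joint stands for the part that bears it (a point fixed in the world has none). Each returns a list of dicts, best first, with "p" (0 to 1); they miss things now and then, are a little off and sometimes report something else, mostly with a low value. They report only what shows in the picture. A call takes as long as a camera call. They do not tell look-alikes from the thing itself.
- spotter.spot_in(camera, name): "position" ([x, y, z] in mm, in the coordinates of the camera as it stood for that picture, good to about 4 mm: the middle of the surface that is visible of it).
- spotter.cut_out(camera, name): "pixels" (480x640 bool, what is visible of it).
The state is a dict: "t": time; "joint_positions": joint angles; "joint_velocities": joint speeds; "tau": joint torques, N m; "ee_pos": TCP position; "orientation": TCP orientation; "contact_force": force on the tool from outside, world axes, zero at the start; "torque": the same for the moment, N m; "opening": finger opening in mm; "finger_force": force on a finger pad.
Only numpy, scipy, OpenCV 4.12 (cv2) and the standard library are available. Lean on these libraries where they do the work, as an engineer would, in place of code of your own. Each camera call takes 0.05 s, during which the arm holds its last target. There are 200 camera calls.

## Task

Make up the two optics kits. Long tray: seat the framed filter upright and fully home in the slot of the middle block, and put the lens ring (lying flat) and the short thick post (upright) in the two end bays, one in each, either way round. Square tray: stand the tall slim post and lay the clamping fork flat, both on the tray's floor; leave the black alignment laser standing where it is.

Things in the scene. Friction and masses are not known exactly. Their poses are not given: they have to be found in the camera images.
- filter_c (a point): Rectangular optical filter: glass pane in a black frame, 50 mm wide (its x), 8 mm thick (its y), 62 mm tall (its z), about 50 g. The point is its centre, half-way up. It starts standing in the aluminium filter stand and can lean a few degrees in its slot; grip it across its thickness, by the part above the block.
- lens_c (a point): Lens ring: flat black round mount with a glass window on top, 44 mm diameter, 22 mm high, about 70 g, lying flat on the table. The point is its centre, 11 mm above its underside; z along its axis (up).
- short_post_c (a point): Short thick post: plain steel cylinder, 38 mm diameter, 36 mm tall, about 250 g, standing. The point is its centre, 18 mm above its foot; z along its axis (up).
- tall_post_c (a point): Tall slim post: plain steel cylinder, 25 mm diameter, 75 mm tall, about 220 g, standing. The point is its centre, 37.5 mm above its foot; z along its axis (up).
- fork_c (a point): Clamping fork: flat U-shaped steel clamp, 72 mm long (its x, the tines point to +x), 30 mm wide (its y), 16 mm thick, about 160 g, lying flat. The point is the centre of its outline, 8 mm above its underside. The closed end fills x from -36 to -8 mm; each tine is 10 mm wide with a 10 mm gap between.
- long_tray: Fixed black tray, 116 (x) by 210 (y) mm, floor and walls 4 mm thick, wall top 16 mm above table; origin: centre of underside. Aluminium block across its middle (46 mm in y, 32 high) with central slot along x: 58 long, 12 wide, slot floor 6 mm above table, 8 mm chamfer at mouth. End bays 108 (x) by 78 (y) mm, centres y = +-62 mm. Seated filter: width along x, centre 37 mm above table.
- square_tray: Square black kit tray, fixed, 144 by 144 mm outside, undivided, floor 4 mm thick, walls 4 mm thick, their top 16 mm above the table. The origin is the centre of its underside, on the table; the axes run along its sides.
- filter_stand: Aluminium filter stand among the stock, fixed, 86 mm (its x) by 40 mm (its y), 28 mm high, origin at the centre of its underside. Its slot is like the tray's (58 by 12 mm along its x, 8 mm chamfer), floor 4 mm above the table: the filter's foot stands there.
- laser_c (a point): Alignment laser, not to be moved: black upright cylinder with an orange band, 26 mm diameter, 65 mm tall, standing loose among the stock. The point is its centre, half-way up.
Things that resemble listed ones, but are neither listed nor needed, are in the scene too. What is shaped like the part that bears short_post_c but brown is not meant. Of the things that look like the part that bears filter_c, the larger one is meant.

How it is judged (in metres and radians):
At the end, for the whole second after the job is handed in: Lens flat and short post upright on the floors of the long tray's two end bays, one each; filter in the slot, centre within 8 mm (x), 12 mm (y), below 41 mm, lean under 0.3 rad; tall post upright and fork flat on the square tray's floor; tilts under 0.15 rad, heights to 5 mm; released, at rest ((((x of lens_c in the frame of long_tray between -0.04 and 0.04 m and y of lens_c in the frame of long_tray between 0.037 and 0.087 m and z of lens_c in the frame of long_tray between 0.01 and 0.02 m and angle between lens_c's own z axis and vertical below 0.15 rad) and (x of short_post_c in the frame of long_tray between -0.04 and 0.04 m and y of short_post_c in the frame of long_tray between -0.087 and -0.037 m and z of short_post_c in the frame of long_tray between 0.017 and 0.027 m and angle between short_post_c's own z axis and vertical below 0.15 rad)) or ((x of lens_c in the frame of long_tray between -0.04 and 0.04 m and y of lens_c in the frame of long_tray between -0.087 and -0.037 m and z of lens_c in the frame of long_tray between 0.01 and 0.02 m and angle between lens_c's own z axis and vertical below 0.15 rad) and (x of short_post_c in the frame of long_tray between -0.04 and 0.04 m and y of short_post_c in the frame of long_tray between 0.037 and 0.087 m and z of short_post_c in the frame of long_tray between 0.017 and 0.027 m and angle between short_post_c's own z axis and vertical below 0.15 rad))) and x of filter_c in the frame of long_tray between -0.008 and 0.008 m and y of filter_c in the frame of long_tray between -0.012 and 0.012 m and z of filter_c in the frame of long_tray between 0.031 and 0.041 m and angle between filter_c's own z axis and vertical below 0.3 rad and x of tall_post_c in the frame of square_tray between -0.062 and 0.062 m and y of tall_post_c in the frame of square_tray between -0.062 and 0.062 m and z of tall_post_c in the frame of square_tray between 0.0365 and 0.0465 m and angle between each of tall_post_c, fork_c's own z axis and vertical below 0.15 rad and x of fork_c in the frame of square_tray between -0.062 and 0.062 m and y of fork_c in the frame of square_tray between -0.062 and 0.062 m and z of fork_c in the frame of square_tray between 0.007 and 0.017 m and linear speed of each of filter, lens, short_post, tall_post, fork below 0.02 m/s); the robot touches nothing.
It fails at once if the alignment laser is tipped or shoved more than 30 mm (angle between laser_c's own z axis and vertical above 0.5 rad or distance of laser_c from where it was at the start of the episode above 0.03 m).
It also fails if it takes over 128 s, if anything falls off the work surface, if the arm or the gripper's body presses on something with over 40 N, if the wrist force passes 120 N, or if a joint passes its speed limit or range.

## Working session

There is one attempt and no reset: what is moved stays moved. The work goes in short steps, Python scripts to look and compute and a shell command to move; the robot and the scene stay as the last step left them, time stands still between calls to the robot, and variables do not carry over. Pictures are saved under pics/ and viewed, at most 14 in all, crops included, and the job is handed in when it is done.

```bash
ls; mkdir -p pics; cat > h.py <<'E'
import numpy as np, cv2
from bench import manip, get_image, calibration, spotter
def c2w(cam, st=None):
    c=calibration(cam)
    if cam!='wrist': return np.array(c['cam_to_world'])
    T=np.eye(4); T[:3,:3]=np.array(st['orientation']); T[:3,3]=st['ee_pos']
    return T@np.array(c['hand_eye'])
def grab(cam):
    st=manip.get_state(); im,d=get_image(cam)
    return im,d,c2w(cam,st)
def cloud(cam,d,T):
    c=calibration(cam); v,u=np.mgrid[:480,:640]
    P=np.stack([(u-c['cx'])/c['fx']*d,(v-c['cy'])/c['fy']*d,d,np.ones_like(d)],-1)@T.T
    P=P[...,:3]; P[d<=0]=np.nan; return P
E
python3 - <<'E'
from h import *
a=[]
for cam in ('top','side'):
    im,d,T=grab(cam); cv2.imwrite(f'pics/{cam}0.png',im); P=cloud(cam,d,T)
    print(cam,T[:3,3].round())
    for n in ['filter_c','lens_c','short_post_c','tall_post_c','fork_c','long_tray','square_tray','filter_stand','laser_c']:
        for r in spotter.cut_out(cam,n):
            m=r['pixels']; 
            if r['p']<.3 or m.sum()<5: continue
            ys,xs=np.where(m); q=P[m]; 
            print(n,round(r['p'],2),'px',int(xs.mean()),int(ys.mean()),'med',np.nanmedian(q,0).round(),'lo',np.nanpercentile(q,3,0).round(),'hi',np.nanpercentile(q,97,0).round())
print(manip.get_state()['orientation'])
E
```

```text
pics
top [465.   1. 913.]
filter_c 0.68 px 312 146 med [689.  -6.  65.] lo [664. -12.   4.] hi [719.  -0.  68.]
filter_c 0.55 px 270 163 med [664.  67.  38.] lo [655.  49.   2.] hi [673.  83.  50.]
lens_c 0.79 px 307 302 med [432.   8.  21.] lo [414. -11.  18.] hi [450.  28.  24.]
short_post_c 0.75 px 268 241 med [533.  71.  36.] lo [516.  55.   6.] hi [551.  88.  39.]
short_post_c 0.63 px 312 217 med [573.  -2.  36.] lo [557. -19.  20.] hi [589.  13.  39.]
short_post_c 0.5 px 312 147 med [683.  -6.  65.] lo [664.  -9.  10.] hi [711.  -2.  68.]
tall_post_c 0.55 px 169 331 med [393. 226.  73.] lo [381. 220.   2.] hi [403. 241.  78.]
fork_c 0.68 px 463 330 med [ 375. -254.   15.] lo [ 346. -268.    0.] hi [ 413. -237.   18.]
long_tray 0.67 px 441 203 med [ 594. -223.    5.] lo [ 539. -325.    1.] hi [ 649. -126.   33.]
long_tray 0.43 px 463 329 med [ 378. -254.   15.] lo [ 347. -267.   -0.] hi [ 413. -237.   18.]
square_tray 0.64 px 166 214 med [587. 248.   5.] lo [518. 176.   1.] hi [655. 315.  17.]
filter_stand 0.89 px 312 151 med [686.  -7.  26.] lo [647. -25.   2.] hi [728.  13.  3
[... 717 characters left out ...]
37.]
tall_post_c 0.82 px 414 348 med [393. 242.  46.] lo [381. 223.   1.] hi [404. 245.  76.]
fork_c 0.73 px 428 208 med [ 379. -241.   13.] lo [ 347. -302.   -0.] hi [ 414. -235.   17.]
long_tray 0.56 px 326 208 med [ 594. -201.   11.] lo [ 538. -328.    1.] hi [ 653. -118.   33.]
square_tray 0.65 px 266 359 med [588. 253.   5.] lo [518. 176.   3.] hi [657. 320.  17.]
filter_stand 0.86 px 253 252 med [684.  13.  21.] lo [648. -26.   1.] hi [732.  17.  29.]
laser_c 0.82 px 412 293 med [400. 113.  41.] lo [389.  96.   3.] hi [411. 116.  66.]
[[ 9.61119084e-01  2.76134218e-01  1.77890963e-05]
 [ 2.76134218e-01 -9.61119084e-01  5.13093575e-06]
 [ 1.85142669e-05 -1.92620756e-08 -1.00000000e+00]]
```

View pics/top0.png

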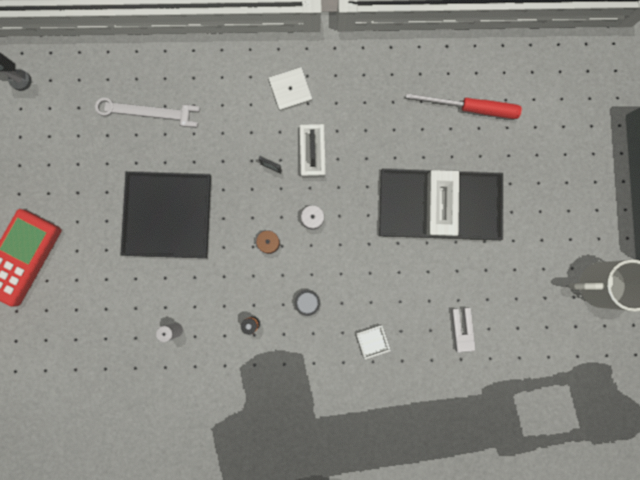

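```bash
python3 - <<'E'
from h import *
for cam in ('top','side'):
    im,d,T=grab(cam); P=cloud(cam,d,T)
    # top-surface fits
    for nm,x,y,r,z0,z1 in [('filter',690,-6,45,55,80),('lens',432,8,35,15,30),('postA',534,71,30,32,44),('postB',573,-2,30,32,44),('tall',392,232,30,68,85),('fork',380,-252,50,10,22),('laser',400,100,30,58,75),('stand',687,-6,55,24,33),('ltblock',594,-223,60,27,37),('lt',594,-223,130,11,37),('sq',587,248,105,12,20)]:
        m=(abs(P[...,0]-x)<r)&(abs(P[...,1]-y)<r)&(P[...,2]>z0)&(P[...,2]<z1)
        q=P[m]
        if len(q)<5: print(cam,nm,len(q)); continue
        rc=cv2.minAreaRect(q[:,:2].astype(np.float32))
        print(cam,nm,len(q),'c',np.round(rc[0]),'sz',np.round(rc[1]),'ang',round(rc[2],1),'z',np.median(q[:,2]).round(1),'bgr',np.median(im[m],0))
E
```

```text
top filter 153 c [689.  -6.] sz [49.  8.] ang 1.4 z 65.7 bgr [74. 76. 76.]
top lens 542 c [431.   9.] sz [42. 41.] ang 88.7 z 21.0 bgr [156. 155. 153.]
top postA 404 c [535.  72.] sz [37. 36.] ang 44.1 z 36.2 bgr [ 82. 109. 147.]
top postB 391 c [575.  -3.] sz [35. 37.] ang 89.1 z 35.9 bgr [200. 202. 205.]
top tall 212 c [391. 231.] sz [24. 23.] ang 89.0 z 75.3 bgr [183. 185. 188.]
top fork 656 c [ 380. -253.] sz [72. 31.] ang 3.9 z 15.4 bgr [198. 201. 203.]
top laser 213 c [399. 102.] sz [24. 24.] ang 44.3 z 65.3 bgr [75. 76. 77.]
top stand 728 c [689.  12.] sz [87. 74.] ang 0.4 z 27.4 bgr [202. 210. 209.]
top ltblock 1348 c [ 594. -225.] sz [ 48. 109.] ang 86.7 z 31.1 bgr [213. 221. 220.]
top lt 2714 c [ 594. -225.] sz [211. 117.] ang 86.9 z 26.9 bgr [173. 181. 180.]
top sq 934 c [586. 246.] sz [145. 144.] ang 87.1 z 16.1 bgr [61. 62. 61.]
side filter 194 c [691.  -5.] sz [50. 11.] ang 0.6 z 63.2 bgr [53.5 52.  53. ]
side lens 368 c [434.  11.] sz [42. 45.] ang 5.5 z 21.0 bgr [107. 108. 107.]
side postA 276 c [536.  73.] sz [36. 38.] ang 11.5 z 36.1 bgr [ 52. 102. 164.]
side postB 214 c [576.  -1.] sz [37. 37.] ang 10.4 z 36.2 bgr [216. 218. 225.]
side tall 271 c [392. 234.] sz [24. 25.] ang 12.0 z 74.8 bgr [205. 207. 214.]
side fork 288 c [ 382. -252.] sz [71. 35.] ang 3.9 z 15.5 bgr [194.  195.5 203.5]
side laser 200 c [400. 104.] sz [25. 26.] ang 31.1 z 64.7 bgr [48.  46.5 47. ]
side stand 442 c [691.  -3.] sz [88. 43.] ang 2.1 z 27.8 bgr [201. 209. 213.]
side ltblock 508 c [ 595. -224.] sz [ 55. 108.] ang 85.7 z 31.7 bgr [216. 224. 228.]
side lt 1430 c [ 595. -224.] sz [218. 117.] ang 86.7 z 20.3 bgr [137. 144. 147.]
side sq 1521 c [588. 246.] sz [148. 145.] ang 87.0 z 15.7 bgr [47. 46. 47.]
```

The picture shows the bare steel short post at pixel (312,217), with the brown decoy at (268,241). The large filter is in the stand at (312,148) and the small decoy filter at (270,163). The fork is at (463,330) with its tines toward +x. The lens is at (307,302), the tall post at (165,333) and the laser at (250,325). Top and side views agree within about 2 mm, so I start with the fork.

```bash
python3 -m crank '[[[0,193,347,-136,0,0,-0.21],[0,193,347,-136,0,0,-0.21],[0,193,347,-136,0,0,-0.21],[0,193,347,-136,0,0,-0.21],[0,193,347,-136,0,0,-0.21],[0,193,347,-136,0,0,-0.21],[0,193,347,-136,0,0,-0.21],[0,193,347,-136,0,0,-0.21],[0,193,347,-136,0,0,-0.21],[0,193,347,-136,0,0,-0.21]]]' 40
python3 - <<'E'
from h import *
im,d,T=grab('wrist'); cv2.imwrite('pics/w1.png',im); P=cloud('wrist',d,T)
s=manip.get_state(); print(s['ee_pos'],s['contact_force'])
m=(P[...,2]>10)&(P[...,2]<24)&(abs(P[...,0]-380)<60)&(abs(P[...,1]+253)<40)
rc=cv2.minAreaRect(P[m][:,:2].astype(np.float32)); print(m.sum(),rc,np.median(P[m],0))
E
```

```text
t: 2.1
ee_pos: [365.5, -250.8, 119.2]
orientation: [[0.997, 0.074, -0.002], [0.074, -0.997, 0.002], [-0.002, -0.002, -1.0]]
contact_force: [-0.1, -0.4, -0.0]
opening: 85.1
finger_force: 0.0
[ 365.77276795 -252.63964107  119.98460148] [ 0.12631381 -0.32902452 -0.13250051]
4822 ((380.33203125, -253.18295288085938), (72.06703186035156, 30.0363826751709), 3.726651191711426) [ 376.56608662 -254.76264537   15.69859108]
```

```bash
python3 -m crank '[[[0,0,0,-46,0,0,0],[0,0,0,-75,0,0,0],[0,0,0,-91,0,0,0],[0,0,0,-91,0,0,0],[1,0,0,-91,0,0,0],[1,0,0,-91,0,0,0],[1,0,0,-91,0,0,0],[1,0,0,-91,0,0,0],[1,0,0,-91,0,0,0],[1,0,0,-91,0,0,0]]]' 60
python3 -m crank '[[[1,0,0,0,0,0,0],[1,0,0,0,0,0,0],[1,0,0,0,0,0,0],[1,0,0,40,0,0,0],[1,0,0,80,0,0,0],[1,0,0,110,0,0,0],[1,0,0,110,0,0,0]]]'
```

```text
t: 3.15
ee_pos: [366.5, -254.6, 30.7]
orientation: [[0.998, 0.07, 0.002], [0.07, -0.998, -0.002], [0.002, 0.002, -1.0]]
contact_force: [-2.3, 0.5, 5.5]
opening: 28.0
finger_force: 59.6
t: 3.85
ee_pos: [368.7, -256.2, 144.0]
orientation: [[0.998, 0.07, 0.008], [0.07, -0.998, -0.007], [0.008, 0.008, -1.0]]
contact_force: [0.5, -0.5, -1.2]
opening: 28.6
finger_force: 60.0
```

```bash
python3 -m crank '[[[1,206,477,10,0,0,-0.12],[1,206,477,10,0,0,-0.12],[1,206,477,10,0,0,-0.12],[1,206,477,10,0,0,-0.12],[1,206,477,10,0,0,-0.12],[1,206,477,10,0,0,-0.12],[1,206,477,10,0,0,-0.12],[1,206,477,10,0,0,-0.12],[1,206,477,10,0,0,-0.12],[1,206,477,10,0,0,-0.12]]]'
python3 -m crank '[[[1,0,0,0,0,0,0],[1,0,0,0,0,0,0],[1,0,0,0,0,0,0]]]'
python3 - <<'E'
from h import *
im,d,T=grab('side'); cv2.imwrite('pics/s1.png',im[150:450,150:550])
E
```

```text
t: 4.85
ee_pos: [562.2, 205.0, 147.3]
orientation: [[0.999, -0.049, -0.002], [-0.049, -0.999, -0.001], [-0.002, 0.001, -1.0]]
contact_force: [0.6, -0.6, -1.3]
opening: 28.4
finger_force: 60.0
t: 5.15
ee_pos: [561.2, 202.1, 147.3]
orientation: [[0.999, -0.05, -0.003], [-0.05, -0.999, -0.001], [-0.003, 0.002, -1.0]]
contact_force: [-0.4, -0.8, -1.3]
opening: 28.1
finger_force: 60.1
```

View pics/s1.png

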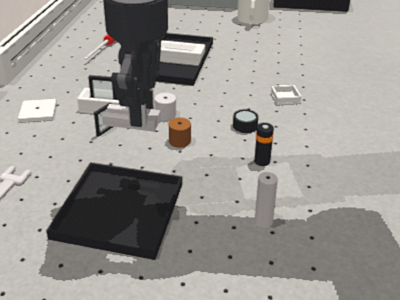

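The side view shows the fork held level above the scene, with the tray clear. I set it down.

```bash
python3 -m crank '[[[1,10,19,-40,0,0,0],[1,10,19,-80,0,0,0],[1,10,19,-100,0,0,0],[1,10,19,-114,0,0,0],[1,10,19,-114,0,0,0],[0.4,10,19,-114,0,0,0],[0.4,10,19,-114,0,0,0],[0.4,10,19,-114,0,0,0],[0.4,10,19,-70,0,0,0],[0.4,10,19,-10,0,0,0]]]'
python3 -m crank '[[[0,0,0,20,0,0,0],[0,0,0,20,0,0,0]]]'
python3 - <<'E'
from h import *
im,d,T=grab('wrist'); P=cloud('wrist',d,T)
m=(P[...,2]>10)&(P[...,2]<30)&(abs(P[...,0]-587)<50)&(abs(P[...,1]-222)<33)
rc=cv2.minAreaRect(P[m][:,:2].astype(np.float32)); print(m.sum(),rc,np.median(P[m],0))
im,d,T=grab('top'); P=cloud('top',d,T)
m=(P[...,2]>68)&(P[...,2]<84)&(abs(P[...,0]-392)<30)&(abs(P[...,1]-232)<30)
print(m.sum(),P[m].mean(0))
E
```

```text
t: 6.2
ee_pos: [570.4, 221.2, 126.9]
orientation: [[0.999, -0.05, -0.007], [-0.05, -0.999, -0.002], [-0.006, 0.002, -1.0]]
contact_force: [1.7, 0.3, 0.9]
opening: 51.3
finger_force: 0.0
t: 6.4
ee_pos: [576.5, 223.2, 154.3]
orientation: [[0.999, -0.05, 0.01], [-0.05, -0.999, 0.003], [0.01, -0.004, -1.0]]
contact_force: [0.4, -0.1, 0.1]
opening: 78.5
finger_force: 0.0
3735 ((587.4243774414062, 220.24789428710938), (29.971399307250977, 71.66990661621094), 86.37149810791016) [582.72636381 221.3243903   19.74032444]
214 [391.04769412 230.87211075  75.03233335]
```

```bash
python3 -m crank '[[[0,-182,8,0,0,0,0],[0,-182,8,0,0,0,0],[0,-182,8,0,0,0,0],[0,-182,8,0,0,0,0],[0,-182,8,0,0,0,0],[0,-182,8,0,0,0,0],[0,-182,8,0,0,0,0],[0,-182,8,0,0,0,0]]]'
python3 - <<'E'
from h import *
im,d,T=grab('wrist'); P=cloud('wrist',d,T); print([np.round(manip.get_state()['ee_pos'],1) for _ in range(2)])
m=(P[...,2]>68)&(P[...,2]<84)&(abs(P[...,0]-392)<30)&(abs(P[...,1]-232)<30)
print(m.sum(),cv2.minEnclosingCircle(P[m][:,:2].astype(np.float32)))
E
```

```text
t: 7.3
ee_pos: [392.1, 230.2, 148.7]
orientation: [[0.999, -0.051, 0.0], [-0.051, -0.999, 0.0], [0.0, -0.0, -1.0]]
contact_force: [-1.1, -0.0, 0.4]
opening: 85.2
finger_force: 0.0
[array([392.1, 230.2, 148.8]), array([392.1, 230.2, 148.8])]
1716 ((391.6761474609375, 231.98753356933594), 12.510818481445312)
```

```bash
python3 -m crank '[[[0,0,2,-45,0,0,0],[0,0,2,-75,0,0,0],[0,0,2,-92,0,0,0],[0,0,2,-92,0,0,0],[1,0,2,-92,0,0,0],[1,0,2,-92,0,0,0],[1,0,2,-92,0,0,0],[1,0,2,-92,0,0,0],[1,0,2,-92,0,0,0],[1,0,2,-92,0,0,0]]]' 70
python3 -m crank '[[[1,0,0,0,0,0,0],[1,0,0,0,0,0,0],[1,0,0,45,0,0,0],[1,40,11,60,0,0,0],[1,195,55,60,0,0,0],[1,195,55,60,0,0,0],[1,195,55,60,0,0,0],[1,195,55,60,0,0,0],[1,195,55,60,0,0,0],[1,195,55,60,0,0,0]]]'
python3 -m crank '[[[1,0,0,-30,0,0,0],[1,0,0,-45,0,0,0],[1,0,0,-54,0,0,0],[1,0,0,-54,0,0,0],[1,0,0,-54,0,0,0]]]'
```

```text
t: 8.35
ee_pos: [391.7, 232.4, 58.0]
orientation: [[0.999, -0.05, 0.002], [-0.05, -0.999, 0.001], [0.002, -0.001, -1.0]]
contact_force: [-1.5, -1.1, 5.5]
opening: 23.5
finger_force: 68.2
t: 9.35
ee_pos: [583.8, 286.4, 115.4]
orientation: [[0.999, -0.05, -0.004], [-0.05, -0.999, -0.001], [-0.004, 0.002, -1.0]]
contact_force: [-1.1, 1.3, -2.3]
opening: 23.5
finger_force: 69.1
t: 9.85
ee_pos: [585.2, 287.0, 62.9]
orientation: [[0.999, -0.05, -0.0], [-0.05, -0.999, -0.0], [-0.0, 0.0, -1.0]]
contact_force: [-0.8, -0.2, -1.7]
opening: 23.4
finger_force: 69.3
```

```bash
python3 -m crank '[[[1,0,0,-1,0,0,0],[1,0,0,-1,0,0,0],[0.45,0,0,-1,0,0,0],[0.45,0,0,-1,0,0,0],[0.45,0,0,-1,0,0,0],[0.3,0,0,10,0,0,0],[0,0,0,50,0,0,0],[0,0,0,100,0,0,0],[0,0,0,115,0,0,0]]]'
python3 - <<'E'
from h import *
im,d,T=grab('wrist'); P=cloud('wrist',d,T); print(manip.get_state()['ee_pos'])
m=(P[...,2]>60)&(P[...,2]<90)&(abs(P[...,0]-585)<30)&(abs(P[...,1]-287)<30)
print(m.sum(),cv2.minEnclosingCircle(P[m][:,:2].astype(np.float32)),np.median(P[m],0))
E
python3 -m crank '[[[0,105,-293,20,0,0,0.07],[0,105,-293,20,0,0,0.07],[0,105,-293,20,0,0,0.07],[0,105,-293,20,0,0,0.07],[0,105,-293,20,0,0,0.07],[0,105,-293,20,0,0,0.07],[0,105,-293,20,0,0,0.07],[0,105,-293,20,0,0,0.07],[0,105,-293,20,0,0,0.07]]]'
python3 - <<'E'
from h import *
im,d,T=grab('wrist'); P=cloud('wrist',d,T); s=manip.get_state();print(s['ee_pos'],s['orientation'])
cv2.imwrite('pics/w2.png',im)
for z0,z1 in ((60,75),(45,58),(24,32)):
    m=(P[...,2]>z0)&(P[...,2]<z1)&(abs(P[...,0]-690)<50)&(abs(P[...,1]+5)<30)
    if m.sum()>5: print(m.sum(),cv2.minAreaRect(P[m][:,:2].astype(np.float32)),np.median(P[m],0))
E
```

```text
t: 10.75
ee_pos: [589.7, 288.7, 185.4]
orientation: [[0.999, -0.05, 0.011], [-0.05, -0.999, 0.005], [0.011, -0.005, -1.0]]
contact_force: [0.5, 0.2, 1.0]
opening: 85.1
finger_force: 0.0
[590.18594252 288.94381973 186.39407661]
1423 ((585.4963989257812, 287.1332702636719), 12.5499849319458) [587.65658764 287.05026421  78.58237881]
t: 11.7
ee_pos: [689.9, -5.0, 196.7]
orientation: [[1.0, 0.019, -0.002], [0.019, -1.0, 0.001], [-0.002, -0.001, -1.0]]
contact_force: [0.9, 0.3, -1.1]
opening: 85.3
finger_force: 0.0
[689.7810552   -4.2734006  196.80793844] [[ 0.999781    0.02079966 -0.00230658]
 [ 0.02080206 -0.99978309  0.00102405]
 [-0.00228478 -0.0010718  -0.99999682]]
868 ((689.900634765625, -5.788037300109863), (50.18960952758789, 7.964548587799072), 0.11026086658239365) [691.98618886  -5.78238788  65.72799048]
34 ((714.7846069335938, -5.416465759277344), (0.8890065550804138, 7.541834831237793), 5.192230224609375) [714.8942368   -5.71720936  52.18777036]
3554 ((689.807861328125, -5.703958511352539), (86.4542236328125, 40.09970474243164), 0.22259442508220673) [694.36798492  -4.84664634  27.48629162]
```

View pics/w2.png

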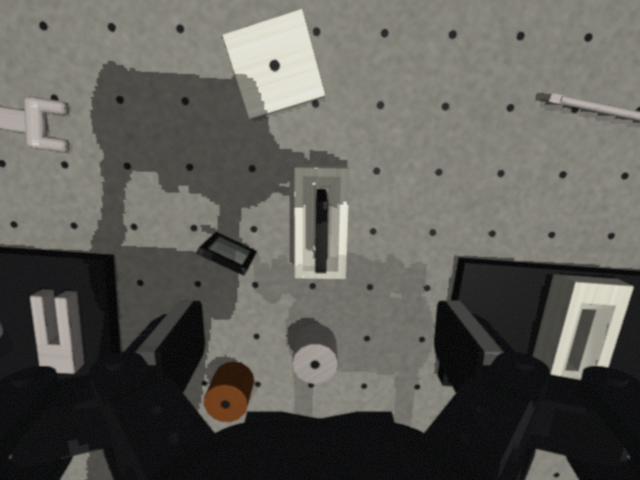

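The wrist view shows the filter upright in the stand slot at about (320,230), with the smaller decoy at (227,252). I grip it.

```bash
python3 -m crank '[[[0,0,-1,-45,0,0,-0.018],[0,0,-1,-90,0,0,-0.018],[0,0,-1,-120,0,0,-0.018],[0,0,-1,-136,0,0,-0.018],[0,0,-1,-136,0,0,-0.018],[1,0,-1,-136,0,0,-0.018],[1,0,-1,-136,0,0,-0.018],[1,0,-1,-136,0,0,-0.018],[1,0,-1,-136,0,0,-0.018],[1,0,-1,-136,0,0,-0.018]]]' 40
python3 -m crank '[[[1,0,0,0,0,0,0],[1,0,0,0,0,0,0],[1,0,0,0,0,0,0]]]'
```

```text
t: 12.75
ee_pos: [691.4, -7.0, 62.9]
orientation: [[1.0, 0.002, 0.002], [0.002, -1.0, -0.0], [0.002, 0.0, -1.0]]
contact_force: [-0.2, 0.8, 0.4]
opening: 12.0
finger_force: 0.0
t: 13.05
ee_pos: [691.4, -7.1, 62.7]
orientation: [[1.0, 0.002, 0.001], [0.002, -1.0, -0.0], [0.001, 0.0, -1.0]]
contact_force: [-1.7, -1.0, 4.5]
opening: 7.6
finger_force: 40.5
```

```bash
python3 -m crank '[[[1,0,0,20,0,0,0],[1,0,0,50,0,0,0],[1,0,0,90,0,0,0],[1,-96,-218,100,0,0,-0.058],[1,-96,-218,100,0,0,-0.058],[1,-96,-218,100,0,0,-0.058],[1,-96,-218,100,0,0,-0.058],[1,-96,-218,100,0,0,-0.058],[1,-96,-218,100,0,0,-0.058],[1,-96,-218,100,0,0,-0.058]]]'
python3 -m crank '[[[1,0,0,0,0,0,0],[1,0,0,0,0,0,0],[1,0,0,0,0,0,0]]]'
python3 - <<'E'
from h import *
im,d,T=grab('wrist'); P=cloud('wrist',d,T); s=manip.get_state();print(s['ee_pos'],s['orientation'])
cv2.imwrite('pics/w3.png',im)
m=(P[...,2]>26)&(P[...,2]<38)&(abs(P[...,0]-594)<65)&(abs(P[...,1]+224)<35)
print(m.sum(),cv2.minAreaRect(P[m][:,:2].astype(np.float32)),np.median(P[m],0))
# slot floor
m=(P[...,2]>0)&(P[...,2]<12)&(abs(P[...,0]-594)<35)&(abs(P[...,1]+224)<12)
print(m.sum(),m.sum() and cv2.minAreaRect(P[m][:,:2].astype(np.float32)))
# held filter
m=(P[...,2]>90)&(P[...,2]<175)&(abs(P[...,0]-594)<40)&(abs(P[...,1]+224)<12)
q=P[m];print(m.sum(),q.min(0),q.max(0),cv2.minAreaRect(q[:,:2].astype(np.float32)))
E
```

```text
t: 14.05
ee_pos: [594.1, -225.6, 161.2]
orientation: [[0.998, -0.059, -0.001], [-0.059, -0.998, 0.001], [-0.001, -0.001, -1.0]]
contact_force: [0.9, -0.1, -0.7]
opening: 7.3
finger_force: 39.8
t: 14.35
ee_pos: [595.3, -223.5, 161.6]
orientation: [[0.999, -0.054, -0.0], [-0.054, -0.999, 0.0], [-0.0, -0.0, -1.0]]
contact_force: [0.0, 0.3, -1.1]
opening: 7.0
finger_force: 39.8
[ 595.28007008 -223.66637471  161.64412355] [[ 9.98521858e-01 -5.43511685e-02 -2.21689386e-04]
 [-5.43511219e-02 -9.98521863e-01  2.10941295e-04]
 [-2.32826604e-04 -1.98580427e-04 -9.99999953e-01]]
6837 ((600.4028930664062, -225.56488037109375), (46.16617202758789, 95.79236602783203), 86.61536407470703) [ 614.46403876 -229.46094405   31.50997269]
655 ((598.3424682617188, -225.36605834960938), (12.057510375976562, 44.457645416259766), 86.57486724853516)
6588 [ 568.42615064 -235.99748614  104.48021475] [ 619.90080461 -212.01026958  174.99792185] ((594.8416748046875, -221.7393035888672), (23.409448623657227, 49.98334884643555), 71.24730682373047)
```

View pics/w3.png

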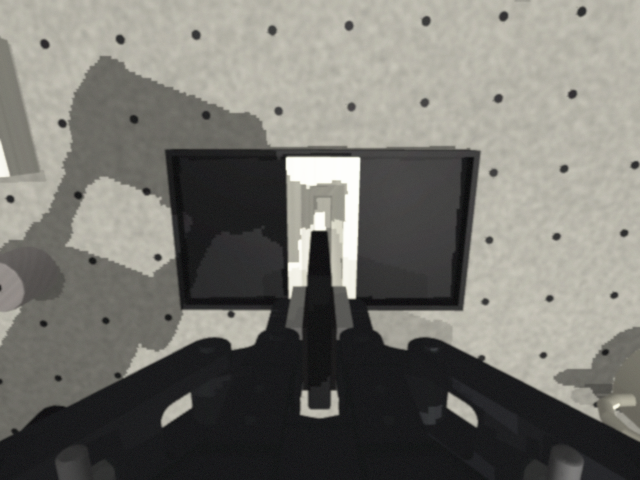

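The view shows the filter hanging straight above the slot, with the slot's far end at about (322,200). It needs about -1.5 mm in y. I insert it.

```bash
python3 -m crank '[[[1,0,-1.5,-35,0,0,-0.004],[1,0,-1.5,-60,0,0,-0.004],[1,0,-1.5,-60,0,0,-0.004],[1,0,-1.5,-68,0,0,-0.004],[1,0,-1.5,-74,0,0,-0.004],[1,0,-1.5,-80,0,0,-0.004],[1,0,-1.5,-80,0,0,-0.004]]]'
python3 -m crank '[[[1,0,0,-5,0,0,0],[1,0,0,-10,0,0,0],[1,0,0,-14,0,0,0],[1,0,0,-16,0,0,0],[1,0,0,-16,0,0,0]]]'
```

```text
t: 15.1
ee_pos: [594.8, -226.3, 81.7]
orientation: [[0.998, -0.06, -0.0], [-0.06, -0.998, 0.0], [-0.0, -0.0, -1.0]]
contact_force: [-0.1, 1.0, -0.3]
opening: 7.5
finger_force: 39.8
t: 15.6
ee_pos: [594.5, -226.2, 65.3]
orientation: [[0.998, -0.06, -0.001], [-0.06, -0.998, 0.0], [-0.001, -0.0, -1.0]]
contact_force: [0.0, 0.0, -0.9]
opening: 7.8
finger_force: 39.8
```

```bash
python3 -m crank '[[[1,0,0,-1,0,0,0],[0.6,0,0,-1,0,0,0],[0.6,0,0,-1,0,0,0],[0.6,0,0,-1,0,0,0],[0.6,0,0,5,0,0,0],[0.4,0,0,35,0,0,0],[0,0,0,85,0,0,0],[0,0,0,115,0,0,0],[0,0,0,115,0,0,0]]]'
python3 - <<'E'
from h import *
im,d,T=grab('wrist'); P=cloud('wrist',d,T); s=manip.get_state();print(s['ee_pos'])
m=(P[...,2]>60)&(P[...,2]<80)&(abs(P[...,0]-594)<40)&(abs(P[...,1]+224)<20)
print(m.sum(),cv2.minAreaRect(P[m][:,:2].astype(np.float32)),np.median(P[m],0))
m=(P[...,2]>26)&(P[...,2]<38)&(abs(P[...,0]-594)<65)&(abs(P[...,1]+224)<35)
print(cv2.minAreaRect(P[m][:,:2].astype(np.float32)))
E
```

```text
t: 16.5
ee_pos: [599.1, -228.3, 188.3]
orientation: [[0.998, -0.06, 0.012], [-0.06, -0.998, -0.006], [0.012, 0.005, -1.0]]
contact_force: [0.0, -0.8, -0.3]
opening: 85.2
finger_force: 0.0
[ 597.24035917 -227.4323517   185.17966184]
929 ((593.8385620117188, -226.00579833984375), (7.713779926300049, 50.13032531738281), 86.51136016845703) [ 595.40920428 -226.28029039   67.73761066]
((593.9683227539062, -225.09149169921875), (46.114219665527344, 108.69200134277344), 86.64412689208984)
```

Filter seated: its top is at 67.7 mm and it is centred. Next is the short post. I turn the gripper 90° so the fingers fit along the bay's long side.

```bash
python3 -m crank '[[[0,-19,224,-40,0,0,1.571],[0,-19,224,-40,0,0,1.571],[0,-19,224,-40,0,0,1.571],[0,-19,224,-40,0,0,1.571],[0,-19,224,-40,0,0,1.571],[0,-19,224,-40,0,0,1.571],[0,-19,224,-40,0,0,1.571],[0,-19,224,-40,0,0,1.571],[0,-19,224,-40,0,0,1.571],[0,-19,224,-40,0,0,1.571]]]'
python3 -m crank '[[[0,0,0,0,0,0,0.072],[0,0,0,0,0,0,0.072],[0,0,0,0,0,0,0.072]]]'
python3 - <<'E'
from h import *
im,d,T=grab('wrist'); P=cloud('wrist',d,T); s=manip.get_state();print(s['ee_pos'],s['orientation'],s['joint_positions'])
m=(P[...,2]>30)&(P[...,2]<44)&(abs(P[...,0]-575)<30)&(abs(P[...,1]+2)<30)
print(m.sum(),cv2.minEnclosingCircle(P[m][:,:2].astype(np.float32)),np.median(P[m],0))
E
```

```text
t: 17.55
ee_pos: [574.3, -2.1, 139.0]
orientation: [[0.124, 0.992, -0.004], [0.992, -0.124, 0.0], [-0.0, -0.004, -1.0]]
contact_force: [-0.7, 0.1, -0.5]
opening: 85.6
finger_force: 0.0
t: 17.85
ee_pos: [574.9, -2.3, 139.7]
orientation: [[0.061, 0.998, -0.002], [0.998, -0.061, 0.0], [0.0, -0.002, -1.0]]
contact_force: [-0.6, -0.3, 0.7]
opening: 85.6
finger_force: 0.0
[575.15720734  -2.33270697 139.98207985] [[ 6.03424825e-02  9.98176196e-01 -1.75097281e-03]
 [ 9.98177731e-01 -6.03423258e-02  1.42256096e-04]
 [ 3.63388773e-05 -1.75636615e-03 -9.99998457e-01]] [-4.56991606e+00  2.01356124e+01  1.05228691e+02  1.60984373e-04
  5.47363503e+01 -1.11053975e+00]
2972 ((574.648681640625, -3.563089370727539), 19.014265060424805) [574.67517803  -2.269749    35.69138649]
```

```bash
python3 -m crank '[[[0,0,-1,-45,0,0,0],[0,0,-1,-85,0,0,0],[0,0,-1,-109,0,0,0],[0,0,-1,-109,0,0,0],[1,0,-1,-109,0,0,0],[1,0,-1,-109,0,0,0],[1,0,-1,-109,0,0,0],[1,0,-1,-109,0,0,0],[1,0,-1,-109,0,0,0],[1,0,-1,-109,0,0,0]]]' 80
python3 -m crank '[[[1,0,0,0,0,0,0],[1,0,0,30,0,0,0],[1,0,0,60,0,0,0],[1,23,-159,70,0,0,0],[1,23,-159,70,0,0,0],[1,23,-159,70,0,0,0],[1,23,-159,70,0,0,0],[1,23,-159,70,0,0,0],[1,23,-159,70,0,0,0]]]'
python3 -m crank '[[[1,0,0,-30,0,0,0],[1,0,0,-55,0,0,0],[1,0,0,-65,0,0,0],[1,0,0,-65,0,0,0],[1,0,0,-65,0,0,0]]]'
```

```text
t: 18.9
ee_pos: [577.6, -3.5, 34.2]
orientation: [[0.059, 0.998, 0.004], [0.998, -0.059, -0.0], [-0.0, 0.004, -1.0]]
contact_force: [-0.5, 0.2, 6.1]
opening: 36.2
finger_force: 80.5
t: 19.8
ee_pos: [598.0, -161.4, 101.4]
orientation: [[0.06, 0.998, -0.001], [0.998, -0.06, 0.001], [0.001, -0.002, -1.0]]
contact_force: [0.0, 1.2, -2.5]
opening: 36.0
finger_force: 80.4
t: 20.3
ee_pos: [596.3, -159.4, 37.6]
orientation: [[0.057, 0.998, -0.008], [0.998, -0.057, 0.003], [0.002, -0.008, -1.0]]
contact_force: [-5.1, 2.2, 7.8]
opening: 35.9
finger_force: 85.0
```

```bash
python3 -m crank '[[[0.3,0,0,0,0,0,0],[0.3,0,0,0,0,0,0],[0.3,0,0,0,0,0,0],[0.3,0,0,10,0,0,0],[0.3,0,0,45,0,0,0],[0,0,0,90,0,0,0],[0,0,0,105,0,0,0],[0,0,0,105,0,0,0]]]'
python3 - <<'E'
from h import *
im,d,T=grab('wrist'); P=cloud('wrist',d,T); s=manip.get_state();print(s['ee_pos'])
m=(P[...,2]>34)&(P[...,2]<50)&(abs(P[...,0]-597)<35)&(abs(P[...,1]+162)<35)
print(m.sum(),cv2.minEnclosingCircle(P[m][:,:2].astype(np.float32)),np.median(P[m],0))
E
python3 -m crank '[[[0,-165,171,0,0,0,0],[0,-165,171,0,0,0,0],[0,-165,171,0,0,0,0],[0,-165,171,0,0,0,0],[0,-165,171,0,0,0,0],[0,-165,171,0,0,0,0],[0,-165,171,0,0,0,0],[0,-165,171,0,0,0,0]]]'
python3 - <<'E'
from h import *
im,d,T=grab('wrist'); P=cloud('wrist',d,T); s=manip.get_state();print(s['ee_pos'])
m=(P[...,2]>14)&(P[...,2]<30)&(abs(P[...,0]-432)<35)&(abs(P[...,1]-9)<35)
print(m.sum(),cv2.minEnclosingCircle(P[m][:,:2].astype(np.float32)),np.median(P[m],0))
E
```

```text
t: 21.1
ee_pos: [601.8, -163.4, 146.2]
orientation: [[0.059, 0.998, 0.008], [0.998, -0.059, -0.003], [-0.002, 0.008, -1.0]]
contact_force: [0.3, -0.1, -0.1]
opening: 84.9
finger_force: 0.0
[ 599.88461467 -162.72484162  143.56118094]
2947 ((596.583740234375, -159.5294189453125), 19.003965377807617) [ 596.4612288  -158.65789547   39.70071634]
t: 21.95
ee_pos: [434.4, 8.2, 141.3]
orientation: [[0.059, 0.998, -0.0], [0.998, -0.059, -0.0], [-0.0, -0.0, -1.0]]
contact_force: [-0.1, -0.6, 0.3]
opening: 85.4
finger_force: 0.0
[434.76992352   7.95567027 141.54935806]
3636 ((431.9900207519531, 8.463430404663086), 22.11522102355957) [431.83282237   9.0741763   20.75483042]
```

```bash
python3 -m crank '[[[0,-2.5,1,-45,0,0,0],[0,-2.5,1,-85,0,0,0],[0,-2.5,1,-115,0,0,0],[0,-2.5,1,-115,0,0,0],[1,-2.5,1,-115,0,0,0],[1,-2.5,1,-115,0,0,0],[1,-2.5,1,-115,0,0,0],[1,-2.5,1,-115,0,0,0],[1,-2.5,1,-115,0,0,0],[1,-2.5,1,-115,0,0,0]]]' 50
python3 -m crank '[[[1,0,0,0,0,0,0],[1,0,0,30,0,0,0],[1,0,0,75,0,0,0],[1,0,0,110,0,0,0],[1,158,-296,120,0,0,0],[1,158,-296,120,0,0,0],[1,158,-296,120,0,0,0],[1,158,-296,120,0,0,0],[1,158,-296,120,0,0,0],[1,158,-296,120,0,0,0]]]'
python3 -m crank '[[[1,25,-46,0,0,0,0],[1,25,-46,0,0,0,0],[1,25,-46,0,0,0,0]]]'
```

```text
t: 23.0
ee_pos: [433.6, 9.3, 29.0]
orientation: [[0.059, 0.998, 0.005], [0.998, -0.059, -0.001], [-0.0, 0.005, -1.0]]
contact_force: [-0.7, -0.4, 6.8]
opening: 42.0
finger_force: 50.4
t: 24.0
ee_pos: [573.5, -256.8, 147.1]
orientation: [[0.059, 0.998, 0.002], [0.998, -0.059, -0.001], [-0.001, 0.002, -1.0]]
contact_force: [0.5, 0.4, -1.0]
opening: 42.2
finger_force: 51.1
t: 24.3
ee_pos: [597.7, -302.1, 146.3]
orientation: [[0.061, 0.998, 0.001], [0.998, -0.061, -0.0], [-0.0, 0.001, -1.0]]
contact_force: [-0.0, 1.2, -0.8]
opening: 42.2
finger_force: 51.1
```

```bash
python3 -m crank '[[[1,-7,14,-20,0,0,0],[1,-7,14,-65,0,0,0],[1,-7,14,-95,0,0,0],[1,-7,14,-110,0,0,0],[1,-7,14,-114,0,0,0],[1,-7,14,-114,0,0,0]]]'
python3 -m crank '[[[0.3,0,0,0,0,0,0],[0.3,0,0,0,0,0,0],[0.3,0,0,0,0,0,0],[0.3,0,0,10,0,0,0],[0.3,0,0,50,0,0,0],[0,0,0,100,0,0,0],[0,0,0,150,0,0,0],[0,0,0,190,0,0,0],[0,0,0,190,0,0,0]]]'
python3 - <<'E'
from h import *
im,d,T=grab('wrist'); P=cloud('wrist',d,T); s=manip.get_state();print(s['ee_pos'],s['t']); cv2.imwrite('pics/w4.png',im)
m=(P[...,2]>20)&(P[...,2]<34)&(abs(P[...,0]-590)<30)&(abs(P[...,1]+287)<30)
print(m.sum(),cv2.minEnclosingCircle(P[m][:,:2].astype(np.float32)),np.median(P[m],0))
im,d,T=grab('top'); cv2.imwrite('pics/top1.png',im)
E
```

```text
t: 24.9
ee_pos: [590.0, -285.4, 32.5]
orientation: [[0.058, 0.998, -0.001], [0.998, -0.058, 0.001], [0.001, -0.001, -1.0]]
contact_force: [1.0, -0.6, -0.7]
opening: 42.4
finger_force: 54.2
t: 25.8
ee_pos: [595.2, -289.5, 231.9]
orientation: [[0.059, 0.998, 0.015], [0.998, -0.059, -0.008], [-0.007, 0.015, -1.0]]
contact_force: [0.8, -0.7, 1.3]
opening: 85.3
finger_force: 0.0
[ 593.29130917 -288.51322316  228.01338835] 25.85
2054 ((589.7142333984375, -286.5297546386719), 21.961877822875977) [ 589.63594313 -286.07835049   24.81753121]
```

View pics/top1.png

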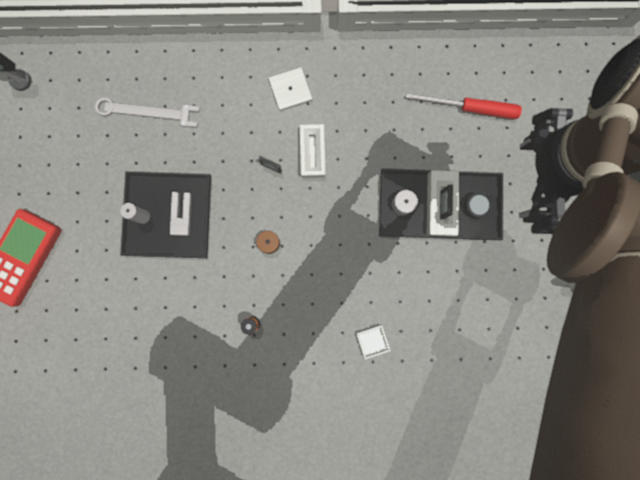

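View pics/w4.png

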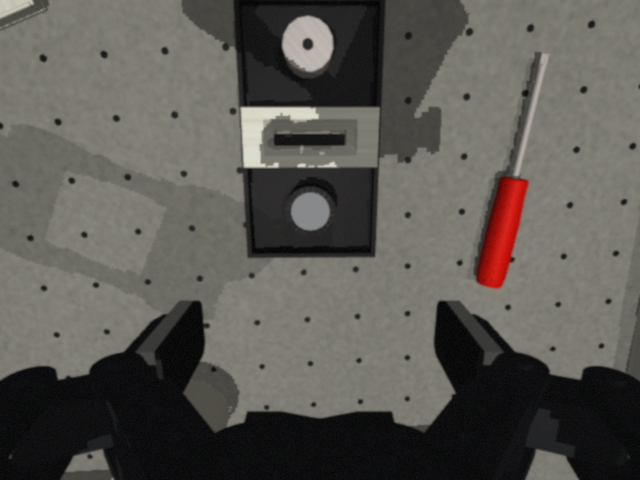

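The top view shows the fork (180,213) and tall post (128,212) in the square tray. The post (404,202), filter (445,202) and lens (478,205) are in the long tray. The laser at (250,325) is untouched, so I hand in.

```bash
python3 -c "
from bench import manip
print(manip.finish_job())"
```

```text
the job is handed in; nothing more can be done
None
```

I made up both kits and handed the job in at about 26 s; the hand-in gave no verdict. My last measurements put every part within its limits, and the laser still stood in its place in the final top view.

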